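# Hang the washed parts basket on the drip stand

### The job

The parts in the steel basket have just been washed and need to drip dry. Swing the yellow two-prong hook of the drip stand out over its blue tray until it reaches its stop, then pick the basket up by its handle, lower the handle onto both prongs and only then let go, so that the basket hangs over the tray with both parts still in it. Do not tip the basket, and leave the fan, the multimeter and the capacitor alone.

Things in the scene. Friction and masses are not known exactly. Their poses are not given: they have to be found in the camera images.
- basket: open steel basket, 138 mm long (its x) by 90 mm wide (its y), walls 50 mm high and 3 mm thick, with a rigid bail handle; 0.28 kg plus 0.13 kg of parts. Origin: centre of its underside. The handle is two 8 mm wires that rise at x = +-66 mm to a straight horizontal 8 mm bar along x, 145 mm above the underside
- handle_mid (a point): middle of the handle's top bar, at the centre of the red grip sleeve (40 mm long along the bar, 14 mm wide, 16 mm high), 145 mm above the basket's underside; axes as the basket's. To the left and right of the sleeve the bare bar runs on to x = +-66 mm
- stand: fixed drip stand; origin on the table under its upright post (20 mm thick), which is also the vertical hinge axis of the hook; the post and the hinge cap (34 mm wide) end 260 mm above the table. Its blue drip tray, 180 mm (x) by 290 mm (y) and 18 mm high, runs from y = +40 mm to y = -250 mm in the stand's frame
- swing_arm (a joint): angle of the yellow hook arm about the post, stiff with friction (about 0.25 N m, it stays where it is left): 0 = the arm points along the stand's -x, growing as it turns counter-clockwise seen from above; 1.55 = its stop, where it points along the stand's -y, over the tray. Starts between 0 and 0.5
- hook_seat (a point): point midway between the two prongs where the centre of the handle bar lies when hung: 160 mm from the post axis, 238 mm above the table. x points along the arm from the prong tips to the post, y across the prongs, z up. Prongs: 8 mm thick, at y = +-40 mm, with a shallow valley at the seat. The basket must come in from beyond the tips, its bar above them and its body below the prongs
- prong_tips (a point): point midway between the ends of the upturned prong tips, 200 mm from the post axis; the tips' tops are 264 mm above the table. From post to tips: 12 mm arm, then at 85 mm a 10 mm thick crossbar (80 mm long), from its ends the prongs, level to 135 mm, 10 mm lower at 160 mm (valley), level again at 185 mm, tips. Arm, crossbar and level parts are centred 240 mm above the table
- heatsink: aluminium finned heat sink, 50 x 40 x 28 mm, lying loose in the basket; origin: centre of its underside
- terminal: green terminal block, 22 x 60 x 24 mm, lying loose in the basket; origin: centre of its underside
- fan: bystander: black square fan, 120 x 120 x 38 mm, lying flat; origin: centre of its underside
- multimeter: bystander: orange multimeter, 175 x 88 x 46 mm, lying on its back; origin: centre of its underside
- capacitor: bystander: blue upright capacitor, 40 mm in diameter, 60 mm high; origin: centre of its underside

How it is judged:
On the way, in this order (a step that is already met when the one before it is completed fails the run):
1. the yellow hook arm is swung out over the tray to its stop (joint above 1.4 of 1.55 rad) while the basket still stands on the table (value of joint swing_arm above 1.4 rad and height (world z) of basket below 0.01 m), for 0.2 s.
2. the basket is lifted by the gripper, at least 40 mm clear of the table (height (world z) of basket above 0.04 m and contact force between the fingers and basket above 0.5 N), for 0.1 s.
3. while the gripper still holds it, the handle bar lies in both prongs' valley: within 20 mm along the arm, 16 mm across, 10 mm in height, square within 0.2 rad (x of handle_mid in the frame of hook_seat between -0.02 and 0.02 m and y of handle_mid in the frame of hook_seat between -0.016 and 0.016 m and z of handle_mid in the frame of hook_seat between -0.01 and 0.01 m and angle between the x axis of basket and the y axis of hook_seat, either way round below 0.2 rad and contact force between the fingers and basket above 0.5 N), for 0.1 s.
At the end, for the whole second after the job is handed in: Hook arm still at its stop (over 1.4 rad). Basket released, at rest, hanging only on both prongs: bar within 20 mm along the arm, 16 mm across and 10 mm in height of the seat, square to the arm within 0.2 rad; basket upright within 0.25 rad, both parts inside it (x of handle_mid in the frame of hook_seat between -0.02 and 0.02 m and y of handle_mid in the frame of hook_seat between -0.016 and 0.016 m and z of handle_mid in the frame of hook_seat between -0.01 and 0.01 m and angle between the x axis of basket and the y axis of hook_seat, either way round below 0.2 rad and value of joint swing_arm above 1.4 rad and contact force between basket and stand above 1.5 N and height (world z) of basket above 0.06 m and angle between basket's own z axis and vertical below 0.25 rad and linear speed of basket below 0.03 m/s and angular speed of basket below 0.3 rad/s and x of heatsink in the frame of basket between -0.067 and 0.067 m and y of heatsink in the frame of basket between -0.043 and 0.043 m and z of heatsink in the frame of basket between -0.005 and 0.03 m and x of terminal in the frame of basket between -0.067 and 0.067 m and y of terminal in the frame of basket between -0.043 and 0.043 m and z of terminal in the frame of basket between -0.005 and 0.03 m); the robot touches nothing.
It fails at once if the basket is tipped by more than 0.5 rad (angle between basket's own z axis and vertical above 0.5 rad).
It fails at once if the fan, the multimeter or the capacitor is moved by more than 25 mm (distance of any of fan, multimeter, capacitor from where it was at the start of the episode above 0.025 m).
It also fails if it takes over 69 s, if anything falls off the work surface, if the arm or the gripper's body presses on something with over 40 N, if the wrist force passes 120 N, or if a joint passes its speed limit or range.

### The arm

A 6-joint arm with a two-finger parallel gripper is mounted at the origin on the work surface. World frame = base frame: x ahead of the robot, y to its left, z up, the work surface at z = 0. Lengths are in m, angles in rad, forces in N, time in s.
With the tool pointing down it reaches from about 0.425 to 0.95 m from the base axis. Payload 3.5 kg.
Tool frame: the origin (TCP) lies on the centre line of the jaws, within the pads' length; the fingertips stand 19 mm ahead of it and the grasp point (between the pads) is the TCP; z points along the fingers, y is the line along which they close (so a half turn about z gives the same grasp; the last joint's range is limited). The gripper opens to 85 mm and grips with 20 to 120 N. Pads are 22 mm wide; open, the fingers measure 114 mm over their backs; the gripper's body (76 mm by 85 mm) begins 54 mm behind the grasp point. The pads swing forward as they close: fully open they stand 13 mm farther back than shut.
Start: joints at [-1.354, 0.286, 1.577, -0, 1.279, -0.15], TCP at [0.242, -0.63, 0.25] pointing down, gripper open.
Joint ranges: [-2.77, 2.77], [-0.9, 2.22], [0.21, 2.48], [-1.53, 4.67], [0.24, 2.81], [-2.84, 2.84]. Speed limits (rad/s): [2.79, 2.79, 3.14, 3.14, 3.14, 3.14].

### API

Orientations are given as a unit quaternion [x, y, z, w].
In Python, from plant import ctrl, imaging gives the robot as it stands. The module is installed in compiled form; this text tells all that it offers.
- The arm moves only by the shell command python3 -m handwheel 'ROWS' [OPENING] [FORCE]. ROWS is JSON, one flat list of numbers, 6 for each row, row after row: the shift along the world's x, y, z in units of 150 mm (1.0 is 150 mm), then the turn, a rotation vector about the world's x, y, z in units of 90 degrees (1.0 is 90 degrees). In form: [tx, ty, tz, rx, ry, rz, tx, ty, tz, rx, ry, rz, ...]. A call has 1 to 5 rows; each row shifts and turns the commanded pose from where the row before left it; what a row does not reach is not made up. A row lasts 1/12 s, in which the tool goes at most 41.7 mm and 7.16 degrees, less where a joint would pass 70% of its speed; a pose out of reach is approached as far as the arm can. A call with a number of a shift or a turn outside -1 to 1 is refused whole. A call with a gripper value outside its range is refused whole. OPENING is the opening, from 0 (shut) to 1 (fully open), set as the call begins (- or left out, the last holds). The fingers move at their own pace and stop on an object; FORCE is the grip in N (left out, the last holds). Time passes only in rows, so rows that do not move let the fingers close. It gives the time, the measured TCP pose, the force, the opening and the grip force at its end, in the units of the state.
- ctrl.get_state(): the state, without advancing time (a new reading comes with each control period).
- imaging.read_camera(name): name is "scene" or "top"; returns (picture, depth): 420x560x3 uint8, blue, green, red; 420x560 float32, m along the optical axis (not along the pixel's ray), 0 where there is no reading.
- imaging.get_calibration(name): a dict with "fovy" (degrees; the focal length in pixels is half the picture's height over the tangent of half this angle, whatever the lens; pixels are square), "cx", "cy" (the principal point, pixels), "R" (3x3) and "t" (3): a world point X has camera coordinates R X + t. Camera axes: x right, y down, z forward; pixel columns grow to the right and rows downward; lengths in m; the calibration is good to about 2 mm. A picture is of the moment at which its call begins. get_calibration takes no time and is no camera call.
- ctrl.sign_off(): hands the job in; it is judged then, once.
The state is a dict: "time": time; "qpos": joint angles; "dq": joint speeds; "joint_efforts": joint torques, N m; "eef_pos": TCP position; "tcp_rot": TCP orientation; "contact_force": force on the tool from outside, world axes, zero at the start; "wrist_torque": the same for the moment, N m; "opening": opening from 0.0 (shut) to 1.0 (fully open); "finger_force": force on a finger pad.
Only numpy, scipy, OpenCV 4.12 (cv2) and the standard library are available. Lean on these libraries where they do the work, as an engineer would, in place of code of your own. Each camera call takes 0.05 s, during which the arm holds its last target. There are 200 camera calls.

## Working session

There is one attempt and no reset: what is moved stays moved. The work goes in short steps, Python scripts to look and compute and a shell command to move; the robot and the scene stay as the last step left them, time stands still between calls to the robot, and variables do not carry over. Pictures are saved under pics/ and viewed, at most 10 in all, crops included, and the job is handed in when it is done.

```bash
mkdir -p pics; cat > h.py <<'E'
import numpy as np, cv2
from plant import ctrl, imaging
def cam(n):
    p,d=imaging.read_camera(n); c=imaging.get_calibration(n)
    f=p.shape[0]/2/np.tan(np.radians(c["fovy"])/2); R=np.array(c["R"]);t=np.array(c["t"])
    return p,d,(f,c["cx"],c["cy"],R,t)
def cloud(d,K):
    f,cx,cy,R,t=K; v,u=np.mgrid[:d.shape[0],:d.shape[1]]
    P=np.stack([(u-cx)/f*d,(v-cy)/f*d,d],-1)
    return (P-t)@R
def ray(u,v,z,K):
    f,cx,cy,R,t=K; r=R.T@np.array([(u-cx)/f,(v-cy)/f,1]); o=-R.T@t
    return o+r*(z-o[2])/r[2]
E
python3 - <<'E'
from h import *
for n in("scene","top"):
    p,d,K=cam(n); cv2.imwrite(f"pics/{n}0.png",p); np.savez(f"{n}0.npz",p=p,d=d)
    print(n,-K[3].T@K[4],K[0],(d>0).mean())
s=ctrl.get_state(); print(s)
E
```

```text
scene [ 1.38753115 -0.51935019  0.81351297] 484.22317903711166 0.9961181972789116
top [0.49997813 0.08906213 0.99082221] 379.84799256980074 0.9961734693877551
{'time': 0.1, 'qpos': array([-1.35402495e+00,  2.87108477e-01,  1.57801830e+00, -2.63440232e-06,
        1.27861141e+00, -1.50007575e-01]), 'dq': array([ 0.00088496, -0.00274453, -0.00230124,  0.00136803,  0.00043072,
        0.00079305]), 'joint_efforts': array([ 6.10716379e-04, -4.07296085e+01, -2.93700528e+01, -1.34604088e-04,
        3.39874954e-03,  5.93367275e-06]), 'eef_pos': array([ 0.24196461, -0.62955148,  0.24907118]), 'tcp_rot': array([ 9.83230590e-01,  1.82363525e-01, -3.70645474e-05, -1.07212517e-03]), 'contact_force': array([-0.09225082, -0.31057661,  0.04342553]), 'wrist_torque': array([-0.00725911,  0.04029797,  0.04078305]), 'finger_force': 0.0, 'opening': 0.9994177797122054}
```

View pics/scene0.png

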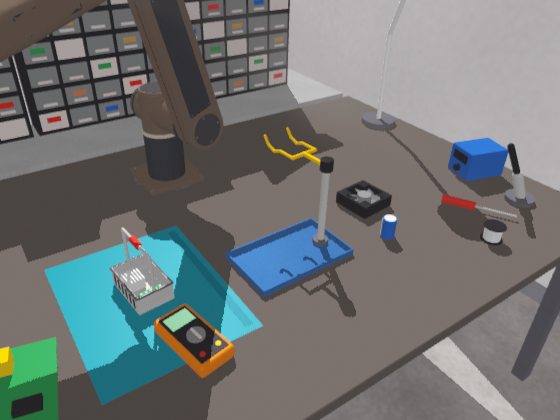

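View pics/top0.png

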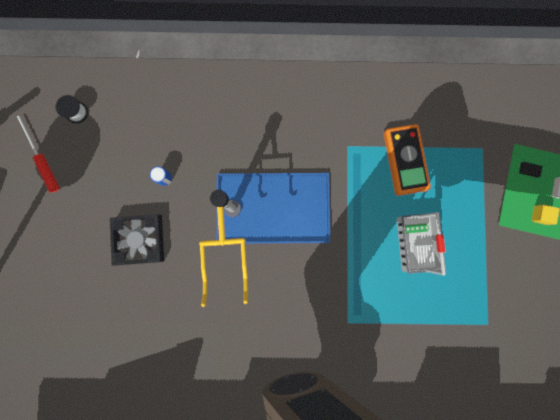

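The scene view shows the yellow hook pointing back toward the robot (about 290,150), the post at (322,200), the tray at (290,255), and the basket with its red sleeve at (135,242). In the top view the hook cap is at (220,200), the prong tips at (203,304) and (245,300), and the sleeve at (440,243).

```bash
python3 - <<'E'
from h import *
C={}
for n in("scene","top"):
    z=np.load(n+"0.npz");p,d=z["p"],z["d"]
    c=imaging.get_calibration(n);f=210/np.tan(np.radians(c["fovy"])/2);K=(f,c["cx"],c["cy"],np.array(c["R"]),np.array(c["t"]))
    C[n]=(p,d,K); X=cloud(d,K); h=cv2.cvtColor(p,cv2.COLOR_BGR2HSV); H,S,V=[h[...,i].astype(int) for i in range(3)]
    def rep(name,m):
        m=m&(d>0)
        q=X[m]
        if len(q)<5: print(n,name,len(q));return
        r=cv2.minAreaRect((q[:,:2]*1000).astype(np.float32))
        print(n,name,len(q),"med",np.median(q,0).round(4),"zr",np.percentile(q[:,2],[2,98]).round(3),"rect",np.round(r[0],1),np.round(r[1],1),round(r[2],1))
    reg=lambda a,b,c2,d2:((np.mgrid[:420,:560][1]>=a)&(np.mgrid[:420,:560][1]<b)&(np.mgrid[:420,:560][0]>=c2)&(np.mgrid[:420,:560][0]<d2))
    x,y,zz=X[...,0],X[...,1],X[...,2]
    yl=(H>20)&(H<32)&(S>150)&(V>120)&(zz>0.2)&(zz<0.29)&(np.hypot(x,y)<1)
    rep("yellow",yl)
    red=((H<6)|(H>174))&(S>150)&(zz>0.12)&(zz<0.17)&(y<0)
    rep("red",red)
    rep("tray",(H>104)&(H<118)&(S>150)&(zz<0.03)&(zz>0.0)&(abs(x-0.5)<.25)&(abs(y-.1)<.25))
    cap=(V<60)&(zz>0.24)&(zz<0.27)&(abs(y-.2)<.2)&(x>.35)
    rep("hcap",cap)
    rep("postcap>.255",(zz>0.25)&(zz<0.27)&(y>0)&(x>.4)&(y<.4)&~yl)
    rep("multim",(H>5)&(H<18)&(S>180)&(zz>0.01)&(y<0)&(zz<.06))
    rep("basket",(zz>0.035)&(zz<0.062)&(y<-.15)&(y>-.4)&(x>.3)&(x<.56)&(S<80))
    rep("bar",(zz>0.10)&(zz<0.16)&(y<-.15)&(y>-.5)&(x>.3)&(x<.7))
    rep("fan",(zz>0.03)&(zz<0.045)&(y>.25)&(x>.3)&(x<.6))
    rep("capac",(zz>0.05)&(zz<0.07)&(y>.25)&(x>.45)&(x<.75))
    if n=="top":
        q=X[yl]
        o=np.argsort(q[:,0])
        for a in q[o][::12]: print(a.round(3))
E
```

```text
scene yellow 370 med [0.4785 0.191  0.2431] zr [0.233 0.261] rect [472.8 189.4] [192.   91.6] 4.2
scene red 149 med [ 0.4812 -0.2861  0.1513] zr [0.139 0.156] rect [ -16.6 -332.8] [1072.4   43.6] 4.2
scene tray 4827 med [0.5844 0.0787 0.005 ] zr [0.001 0.019] rect [581.5  93.2] [185.1 293.1] 0.9
scene hcap 99 med [0.5911 0.189  0.2515] zr [0.241 0.261] rect [589.6 192.4] [32.1 18.2] 60.8
scene postcap>.255 110 med [0.5837 0.1952 0.2593] zr [0.251 0.263] rect [580.8 198.3] [31.5 34.9] 42.1
scene multim 1178 med [ 0.7689 -0.2772  0.0309] zr [0.011 0.036] rect [ 713.8 -252.4] [175.8  88.1] 10.2
scene basket 489 med [ 0.4571 -0.287   0.0478] zr [0.036 0.055] rect [ 493.7 -279.8] [139.9  95.6] 4.9
scene bar 319 med [ 0.5072 -0.28    0.1473] zr [0.103 0.155] rect [ 497.8 -280.6] [143.3  13.5] 7.0
scene fan 1018 med [0.5033 0.4799 0.0372] zr [0.03  0.044] rect [501.  917.6] [ 264.3 1086.1] 7.5
scene capac 581 med [0.5958 0.855  0.0599] zr [0.05  0.069] rect [598.5 912.4] [ 253.2 1096.8] 17.9
top yellow 819 med [0.4757 0.195  0.2439] zr [0.234 0.262] rect [469.2 190.5] [184.7  88.1] 5.2
top 
[... 1548 characters left out ...]

[0.476 0.152 0.244]
[0.479 0.23  0.244]
[0.481 0.15  0.244]
[0.484 0.231 0.244]
[0.486 0.223 0.241]
[0.488 0.221 0.244]
[0.489 0.196 0.24 ]
[0.49  0.232 0.248]
[0.49  0.207 0.245]
[0.491 0.187 0.248]
[0.492 0.234 0.246]
[0.492 0.211 0.246]
[0.493 0.188 0.244]
[0.493 0.164 0.244]
[0.494 0.225 0.244]
[0.494 0.201 0.244]
[0.495 0.178 0.242]
[0.495 0.155 0.244]
[0.497 0.188 0.244]
[0.497 0.162 0.245]
[0.499 0.19  0.244]
[0.499 0.153 0.242]
[0.502 0.19  0.246]
[0.508 0.196 0.246]
[0.512 0.196 0.246]
[0.516 0.19  0.245]
[0.522 0.198 0.244]
[0.526 0.199 0.243]
[0.532 0.198 0.246]
[0.536 0.191 0.24 ]
[0.542 0.193 0.243]
[0.547 0.199 0.246]
[0.551 0.195 0.246]
[0.557 0.201 0.246]
[0.561 0.197 0.248]
```

```bash

python3 -m handwheel '[0.106,0.191,0.044,0,0,-0.0155,0.106,0.191,0.044,0,0,-0.0155,0.106,0.191,0.044,0,0,-0.0155,0.106,0.191,0.044,0,0,-0.0155,0.106,0.191,0.044,0,0,-0.0155]' 0 | tail -3
python3 -m handwheel '[0.106,0.191,0.044,0,0,-0.0155,0.106,0.191,0.044,0,0,-0.0155,0.106,0.191,0.044,0,0,-0.0155,0.106,0.191,0.044,0,0,-0.0155,0.106,0.191,0.044,0,0,-0.0155]' | tail -1
python3 -m handwheel '[0.106,0.191,0.044,0,0,-0.0155,0.106,0.191,0.044,0,0,-0.0155,0.106,0.191,0.044,0,0,-0.0155,0.106,0.191,0.044,0,0,-0.0155,0.106,0.191,0.044,0,0,-0.0155]' | tail -1
python3 -m handwheel '[-0.035,0.255,0,0,0,0,-0.035,0.255,0,0,0,0,-0.035,0.255,0,0,0,0,-0.035,0.255,0,0,0,0,-0.035,0.255,0,0,0,0]'  | tail -1
python3 -m handwheel '[-0.035,0.255,0,0,0,0,-0.035,0.255,0,0,0,0,-0.035,0.255,0,0,0,0,-0.035,0.255,0,0,0,0,-0.035,0.255,0,0,0,0]'  | tail -1
python3 -m handwheel '[0,0,0,0,0,0,0,0,0,0,0,0]'  | tail -1
```

```text
contact_force: [1.8, -0.5, 0.3]
opening: 0.301
finger_force: 0.0
finger_force: 0.0
finger_force: 0.0
finger_force: 0.0
finger_force: 0.0
finger_force: 0.0
```

```bash
cat >> h.py <<'E'
def st():
    s=ctrl.get_state(); print("t",round(s["time"],2),"p",s["eef_pos"].round(4),"q",s["tcp_rot"].round(3),"F",s["contact_force"].round(1),"op",round(s["opening"],3),"ff",round(s["finger_force"],1))
E
python3 -c "from h import *; st()"
```

```text
t 2.35 p [0.4272 0.1838 0.3488] q [ 1.     0.003 -0.     0.   ] F [-0.5 -1.5  0.1] op 0.001 ff 0.0
```

```bash
S='python3 -c "from h import *; st()"'
python3 -m handwheel '[0,0,-0.15,0,0,0,0,0,-0.15,0,0,0,0,0,-0.15,0,0,0,0,0,-0.15,0,0,0,0,0,-0.15,0,0,0]' >/dev/null; eval $S
python3 -m handwheel '[0.013,-0.079,0,0,0,0,0.013,-0.079,0,0,0,0,0.025,-0.076,0,0,0,0,0.025,-0.076,0,0,0,0]' >/dev/null; eval $S
python3 -m handwheel '[0.037,-0.071,0,0,0,0,0.037,-0.071,0,0,0,0,0.048,-0.064,0,0,0,0,0.048,-0.064,0,0,0,0]' >/dev/null; eval $S
python3 -m handwheel '[0.058,-0.056,0,0,0,0,0.058,-0.056,0,0,0,0,0.066,-0.046,0,0,0,0,0.066,-0.046,0,0,0,0]' >/dev/null; eval $S
python3 -m handwheel '[0.072,-0.035,0,0,0,0,0.072,-0.035,0,0,0,0,0.077,-0.023,0,0,0,0,0.077,-0.023,0,0,0,0]' >/dev/null; eval $S
python3 -m handwheel '[0.079,-0.01,0,0,0,0,0.079,-0.01,0,0,0,0,0.08,0.003,0,0,0,0,0.08,0.003,0,0,0,0,0,0,0,0,0,0]' >/dev/null; eval $S
python3 - <<'E'
from h import *
p,d,K=cam("top"); cv2.imwrite("pics/top1.png",p)
X=cloud(d,K); h=cv2.cvtColor(p,cv2.COLOR_BGR2HSV); H,S,V=[h[...,i].astype(int) for i in range(3)]
yl=(H>20)&(H<32)&(S>150)&(V>120)&(X[...,2]>0.2)&(X[...,2]<0.29)&(X[...,1]>-.1)
q=X[yl]; r=cv2.minAreaRect((q[:,:2]*1000).astype(np.float32)); print(len(q),r)
E
```

```text
t 2.77 p [0.4283 0.1806 0.2355] q [ 1. -0. -0.  0.] F [-0.1  0.3  0.3] op 0.0 ff 0.0
t 3.1 p [0.4395 0.1343 0.236 ] q [ 1.    -0.    -0.    -0.001] F [0.4 2.6 0.2] op -0.001 ff 1.2
t 3.43 p [0.4656 0.094  0.2368] q [ 1.  0. -0. -0.] F [0.  3.3 0.3] op -0.003 ff 1.1
t 3.77 p [0.5032 0.064  0.2368] q [ 1.     0.001 -0.    -0.   ] F [-0.9  2.8 -0.1] op 0.0 ff 1.1
t 4.1 p [0.5477 0.0468 0.2364] q [ 1.     0.001 -0.001  0.   ] F [-1.7  1.9 -0.1] op 0.001 ff 1.1
t 4.52 p [0.5965 0.0443 0.2364] q [1.    0.001 0.    0.001] F [ 0.1 -0.4  0.3] op 0.001 ff 0.0
230 ((588.2857666015625, 136.71762084960938), (74.36126708984375, 70.3180923461914), 64.74036407470703)
```

View pics/top1.png

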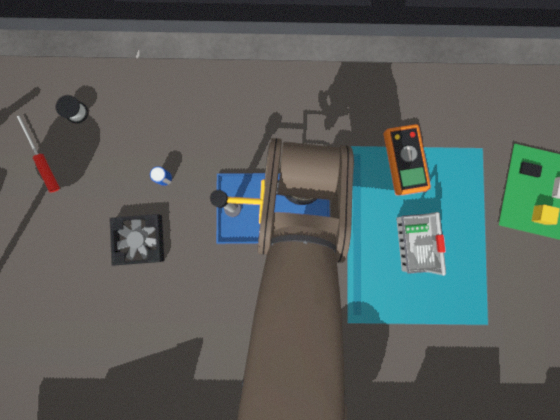

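The robot covers the prongs, but the arm is seen pointing along the tray (crossbar at column 263, rows 182–222). I'll push on gently until the stop shows up as force.

```bash
S='python3 -c "from h import *; st()"'
for i in 1; do python3 -m handwheel '[0.03,0,0,0,0,0,0.03,0,0,0,0,0,0,0,0,0,0,0]' >/dev/null; eval $S
python3 -m handwheel '[0.02,0,0,0,0,0,0,0,0,0,0,0]' >/dev/null; eval $S
done
```

```text
t 4.82 p [0.6038 0.045  0.2366] q [ 1.     0.001 -0.     0.   ] F [-1.1  0.8 -0.3] op 0.001 ff 0.1
t 4.98 p [0.6042 0.045  0.2367] q [ 1.     0.001 -0.004  0.   ] F [-9.6  0.7  3. ] op 0.002 ff 4.4
```

```bash
S='python3 -c "from h import *; st()"'
python3 -m handwheel '[-0.08,0,0,0,0,0,0,0,0.2,0,0,0,0,0,0.2,0,0,0,0,0,0.2,0,0,0,0,0,0.2,0,0,0]' >/dev/null; eval $S
python3 -m handwheel '[-0.066,-0.215,0,0,0,0.005,-0.066,-0.215,0,0,0,0.005,-0.066,-0.215,0,0,0,0.005,-0.066,-0.215,0,0,0,0.005,-0.066,-0.215,0,0,0,0.005]' 0.6 >/dev/null
python3 -m handwheel '[-0.066,-0.215,0,0,0,0.005,-0.066,-0.215,0,0,0,0.005,-0.066,-0.215,0,0,0,0.005,-0.066,-0.215,0,0,0,0.005,-0.066,-0.215,0,0,0,0.005]' >/dev/null
python3 -m handwheel '[0,0,0,0,0,0,0,0,0,0,0,0]' >/dev/null; eval $S
python3 - <<'E'
from h import *
for n in("top","scene"):
    p,d,K=cam(n); cv2.imwrite(f"pics/{n}2.png",p)
    X=cloud(d,K); h=cv2.cvtColor(p,cv2.COLOR_BGR2HSV); H,S,V=[h[...,i].astype(int) for i in range(3)]
    x,y,z=X[...,0],X[...,1],X[...,2]
    m=(H>20)&(H<32)&(S>150)&(V>120)&(z>0.2)&(z<0.29)&(y>-.1)&(y<.25)
    q=X[m]; print(n,len(q),cv2.minAreaRect((q[:,:2]*1000).astype(np.float32)))
    for a in (.578,):
        t=q[q[:,1]<.03]; 
        if len(t): print("L",np.median(t[t[:,0]<a],0),"R",np.median(t[t[:,0]>a],0))
    m=((H<6)|(H>174))&(S>150)&(z>.12)&(z<.17)&(y<0)&(y>-.5)
    q=X[m]
    if len(q)>5: print("red",len(q),cv2.minAreaRect((q[:,:2]*1000).astype(np.float32)),np.percentile(q[:,2],98))
E
```

```text
t 5.4 p [0.5946 0.0448 0.3586] q [1.    0.001 0.001 0.   ] F [ 1.2 -0.2  0.1] op -0.001 ff 0.0
t 6.4 p [ 0.495  -0.2792  0.357 ] q [0.999 0.038 0.    0.   ] F [0.7 0.4 0.4] op 0.597 ff 0.0
top 617 ((577.3053588867188, 90.35858917236328), (187.04922485351562, 85.4111099243164), 89.71415710449219)
L [0.53787401 0.01407972 0.24880853] R [0.61700368 0.01177608 0.24931725]
red 118 ((495.8503723144531, -277.5436706542969), (35.94474411010742, 14.265213012695312), 3.688767910003662) 0.1557188058005412
scene 455 ((579.4781494140625, 89.51815795898438), (89.90128326416016, 188.30369567871094), 0.5854516625404358)
L [0.54189315 0.00938846 0.24652374] R [0.62158343 0.01028533 0.24671553]
red 148 ((-16.299072265625, -333.2210693359375), (1073.7574462890625, 44.064231872558594), 4.1429524421691895) 0.15655204516171062
```

View pics/scene2.png

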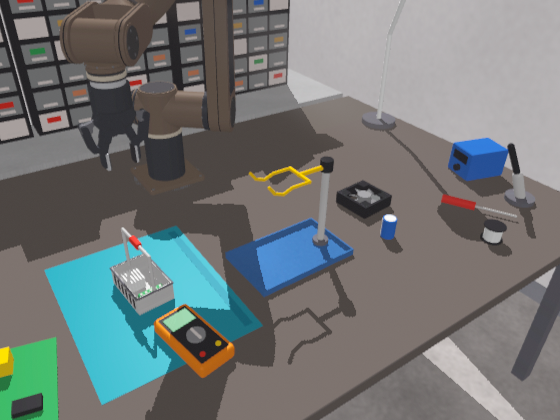

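The hook is at its stop (prongs around (280,180)), the basket is untouched, and the gripper is above the handle. Descend and grip.

```bash
S='python3 -c "from h import *; st()"'
python3 -m handwheel '[0,0,-0.2,0,0,0,0,0,-0.2,0,0,0,0,0,-0.2,0,0,0,0,0,-0.2,0,0,0,0,0,-0.2,0,0,0]' >/dev/null; eval $S
python3 -m handwheel '[0,0,-0.14,0,0,0,0,0,-0.14,0,0,0,0,0,-0.07,0,0,0,0,0,-0.063,0,0,0,0,0,0,0,0,0]' >/dev/null; eval $S
python3 -m handwheel '[0,0,0,0,0,0,0,0,0,0,0,0,0,0,0,0,0,0,0,0,0,0,0,0,0,0,0,0,0,0]' 0 70 >/dev/null; eval $S
python3 -m handwheel '[0,0,0,0,0,0,0,0,0,0,0,0,0,0,0,0,0,0,0,0,0,0,0,0,0,0,0,0,0,0]' >/dev/null; eval $S
```

```text
t 6.92 p [ 0.4963 -0.2758  0.206 ] q [0.999 0.041 0.001 0.   ] F [-0.1 -1.  -0.1] op 0.601 ff 0.0
t 7.33 p [ 0.4953 -0.2761  0.1433] q [ 0.999  0.041 -0.001 -0.001] F [-0.9  0.4  0.4] op 0.595 ff 0.0
t 7.75 p [ 0.4965 -0.2784  0.1467] q [0.999 0.04  0.001 0.001] F [ 0.2 -1.3  2.8] op 0.148 ff 69.8
t 8.17 p [ 0.4966 -0.2785  0.1466] q [0.999 0.04  0.001 0.001] F [ 0.3 -3.1  5.8] op 0.149 ff 70.1
```

```bash
S='python3 -c "from h import *; st()"'
python3 -m handwheel '[0,0,0.02,0,0,0,0,0,0.04,0,0,0,0,0,0.07,0,0,0,0,0,0.1,0,0,0,0,0,0.1,0,0,0]' >/dev/null; eval $S
python3 -m handwheel '[0,0,0.1,0,0,-0.006,0,0,0.1,0,0,-0.012,0,0,0.1,0,0,-0.012,0,0,0.1,0,0,-0.01,0,0,0.1,0,0,-0.006]' >/dev/null; eval $S
python3 -m handwheel '[0,0,0.1,0,0,0,0,0,0.07,0,0,0,0,0,0.04,0,0,0,0,0,0,0,0,0,0,0,0,0,0,0]' >/dev/null; eval $S
python3 - <<'E'
from h import *
p,d,K=cam("scene"); cv2.imwrite("pics/scene3.png",p)
for n in("top",):
    p,d,K=cam(n); X=cloud(d,K); x,y,z=[X[...,i] for i in range(3)]
    m=(z>.19)&(z<.215)&(x>.38)&(x<.6)&(y>-.4)&(y<-.15)
    q=X[m];print(len(q),cv2.minAreaRect((q[:,:2]*1000).astype(np.float32)))
E
```

```text
t 8.58 p [ 0.4946 -0.2764  0.1936] q [ 0.999  0.04  -0.001 -0.001] F [-0.2  0.4 -3.4] op 0.149 ff 68.7
t 9.0 p [ 0.4949 -0.2767  0.2694] q [ 1.     0.004 -0.001 -0.001] F [ 0.2 -1.1 -4. ] op 0.146 ff 68.7
t 9.42 p [ 0.4954 -0.2772  0.3003] q [ 1.     0.004 -0.    -0.   ] F [-0.5 -0.6 -4.6] op 0.153 ff 68.7
651 ((494.98150634765625, -275.1676940917969), (140.72691345214844, 93.88351440429688), 0.7807257771492004)
```

View pics/scene3.png

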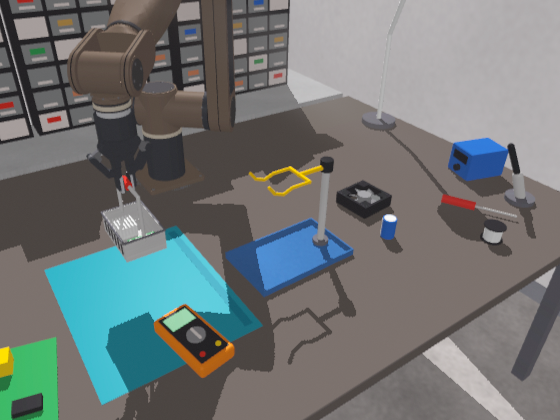

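The basket hangs level in the gripper around (133,225). Carry it in from beyond the tips.

```bash
S='python3 -c "from h import *; st()"'
python3 -m handwheel '[0.02,0.04,0,0,0,0,0.04,0.08,0,0,0,0,0.06,0.12,0,0,0,0,0.06,0.12,0,0,0,0,0.06,0.12,0,0,0,0]' >/dev/null; eval $S
python3 -m handwheel '[0.06,0.12,0,0,0,0,0.06,0.12,0,0,0,0,0.06,0.12,0,0,0,0,0.06,0.12,0,0,0,0,0.04,0.12,0,0,0,0]' >/dev/null; eval $S
python3 -m handwheel '[0.03,0.08,0,0,0,0,0,0.04,0,0,0,0,0,0,0,0,0,0,0,0,0,0,0,0]' >/dev/null; eval $S
python3 - <<'E'
from h import *
p,d,K=cam("scene"); cv2.imwrite("pics/scene4.png",p)
p,d,K=cam("top"); X=cloud(d,K); x,y,z=[X[...,i] for i in range(3)]
h=cv2.cvtColor(p,cv2.COLOR_BGR2HSV)
m=(z>.19)&(z<.215)&(x>.45)&(x<.7)&(y>-.25)&(y<.0)
q=X[m];print(len(q),cv2.minAreaRect((q[:,:2]*1000).astype(np.float32)))
E
```

```text
t 9.93 p [ 0.5321 -0.2035  0.3003] q [ 1.     0.004 -0.    -0.001] F [ 1.1 -0.6 -3.7] op 0.15 ff 68.7
t 10.35 p [ 0.5743 -0.1131  0.3003] q [ 1.     0.004 -0.    -0.001] F [-1.  -0.2 -3.1] op 0.15 ff 68.7
t 10.68 p [ 0.5779 -0.0974  0.3007] q [ 1.     0.004 -0.     0.   ] F [ 0.1  0.4 -3.7] op 0.153 ff 68.8
337 ((577.3671264648438, -84.22039031982422), (68.64990997314453, 143.63563537597656), 89.4860610961914)
```

View pics/scene4.png

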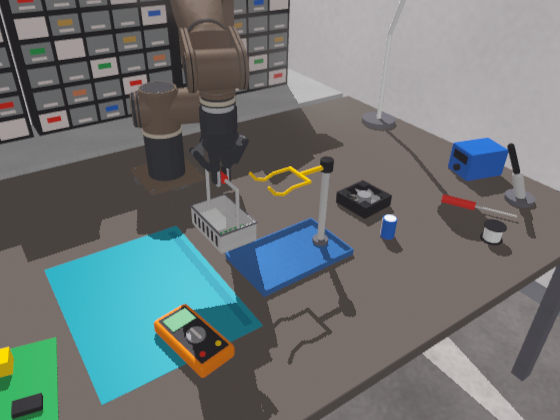

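Basket is level at (222,220), in line with the prongs at (280,180). Move in over the seat.

```bash
S='python3 -c "from h import *; st()"'
python3 -m handwheel '[0,0.04,0,0,0,0,0,0.08,0,0,0,0,0,0.1,0,0,0,0,0,0.1,0,0,0,0,0,0.1,0,0,0,0]' >/dev/null; eval $S
python3 -m handwheel '[0,0.1,0,0,0,0,0,0.1,0,0,0,0,0,0.1,0,0,0,0,0,0.08,0,0,0,0,0,0.06,0,0,0,0]' >/dev/null; eval $S
python3 -m handwheel '[0,0.045,0,0,0,0,0,0,0,0,0,0,0,0,0,0,0,0]' >/dev/null; eval $S
python3 -m handwheel '[0,0,-0.05,0,0,0,0,0,-0.08,0,0,0,0,0,-0.08,0,0,0,0,0,-0.06,0,0,0,0,0,-0.04,0,0,0]' >/dev/null; eval $S
python3 - <<'E'
from h import *
p,d,K=cam("scene"); cv2.imwrite("pics/scene5.png",cv2.resize(p[100:280,180:420],(800,600),interpolation=cv2.INTER_CUBIC))
E
```

```text
t 11.2 p [ 0.5779 -0.0327  0.3009] q [ 1.     0.004  0.    -0.   ] F [ 0.2 -0.1 -3.4] op 0.149 ff 68.7
t 11.62 p [0.5778 0.0337 0.301 ] q [ 1.     0.005  0.    -0.   ] F [-0.8 -1.  -3.3] op 0.151 ff 68.7
t 11.87 p [0.5781 0.0384 0.3008] q [ 1.     0.004 -0.     0.   ] F [-0.3 -0.2 -3.5] op 0.148 ff 68.7
t 12.28 p [0.577  0.038  0.2512] q [ 1.     0.004 -0.002 -0.   ] F [-0.2  0.9 -4.6] op 0.148 ff 68.7
```

View pics/scene5.png

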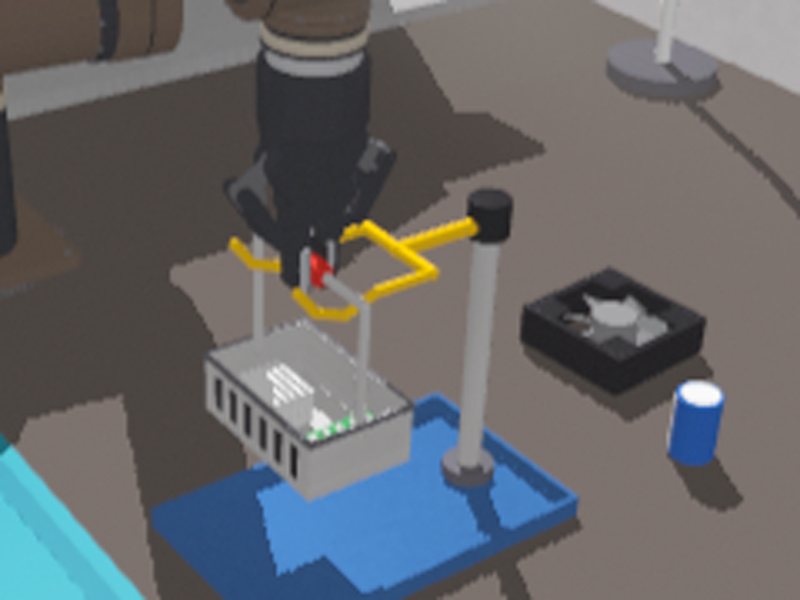

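The bar sits just above both prongs' valleys, with both parts in the basket. Lower slowly until the prongs carry it.

```bash
S='python3 -c "from h import *; st()"'
python3 -m handwheel '[0,0,-0.02,0,0,0,0,0,-0.02,0,0,0,0,0,0,0,0,0]' >/dev/null; eval $S
python3 -m handwheel '[0,0,-0.015,0,0,0,0,0,-0.015,0,0,0,0,0,0,0,0,0]' >/dev/null; eval $S
python3 -m handwheel '[0,0,-0.01,0,0,0,0,0,0,0,0,0,0,0,0,0,0,0]' >/dev/null; eval $S
```

```text
t 12.58 p [0.5781 0.0383 0.2481] q [ 1.     0.004 -0.     0.   ] F [-1.1  0.5 -4.9] op 0.148 ff 68.7
t 12.83 p [0.578  0.0384 0.2437] q [ 1.     0.004 -0.    -0.   ] F [-0.6  0.3 -4.1] op 0.147 ff 68.7
t 13.08 p [0.5781 0.0383 0.2424] q [ 1.     0.004 -0.    -0.   ] F [-0.2  0.5 -3.8] op 0.148 ff 68.7
```

```bash
S='python3 -c "from h import *; st()"'
python3 -m handwheel '[0,0,-0.015,0,0,0,0,0,0,0,0,0,0,0,0,0,0,0]' >/dev/null; eval $S
python3 -m handwheel '[0,0,-0.01,0,0,0,0,0,0,0,0,0,0,0,0,0,0,0]' >/dev/null; eval $S
```

```text
t 13.33 p [0.5784 0.0383 0.2405] q [ 1.     0.004  0.    -0.   ] F [ 0.4  0.9 -3. ] op 0.15 ff 68.9
t 13.58 p [0.5785 0.0383 0.2402] q [1.    0.004 0.001 0.   ] F [-1.4 -0.1  4.8] op 0.149 ff 69.8
```

Force turned to +4.8 N: it is seated. Relax the grip, open and withdraw straight up.

```bash
S='python3 -c "from h import *; st()"'
python3 -m handwheel '[0,0,0,0,0,0,0,0,0,0,0,0,0,0,0,0,0,0]' - 20 >/dev/null; eval $S
python3 -m handwheel '[0,0,0,0,0,0,0,0,0,0,0,0,0,0,0,0,0,0,0,0,0,0,0,0,0,0,0,0,0,0]' 0.5 >/dev/null; eval $S
python3 -m handwheel '[0,0,0.05,0,0,0,0,0,0.1,0,0,0,0,0,0.15,0,0,0,0,0,0.2,0,0,0,0,0,0.2,0,0,0]' >/dev/null; eval $S
python3 -m handwheel '[-0.1,-0.2,0.05,0,0,0,-0.1,-0.2,0,0,0,0,-0.1,-0.2,0,0,0,0,-0.1,-0.2,0,0,0,0,-0.1,-0.2,0,0,0,0]' >/dev/null
python3 -m handwheel '[0,-0.2,0,0,0,0,0,-0.2,0,0,0,0,0,-0.2,0,0,0,0,0,0,0,0,0,0,0,0,0,0,0,0]' >/dev/null; eval $S
python3 - <<'E'
from h import *
for n in("scene","top"):
    p,d,K=cam(n); 
    if n=="scene": cv2.imwrite("pics/scene6.png",cv2.resize(p[100:280,180:420],(800,600),interpolation=cv2.INTER_CUBIC))
    X=cloud(d,K); h=cv2.cvtColor(p,cv2.COLOR_BGR2HSV); H,S,V=[h[...,i].astype(int) for i in range(3)]
    x,y,z=X[...,0],X[...,1],X[...,2]
    m=((H<6)|(H>174))&(S>150)&(z>.2)&(z<.26)&(y>-.1)&(y<.2)&(x>.45)
    q=X[m]; print(n,len(q),cv2.minAreaRect((q[:,:2]*1000).astype(np.float32)),np.percentile(q[:,2],[50,98]))
    m=(z>.12)&(z<.16)&(x>.48)&(x<.68)&(y>-.08)&(y<.12)
    q=X[m]; print(len(q),cv2.minAreaRect((q[:,:2]*1000).astype(np.float32)))
E
```

```text
t 13.83 p [0.5785 0.0383 0.2401] q [1.    0.004 0.001 0.   ] F [-3.5  0.8  5.4] op 0.151 ff 70.0
t 14.25 p [0.578  0.0383 0.2381] q [ 1.     0.004 -0.    -0.   ] F [ 0.2 -0.1  1. ] op 0.497 ff 0.0
t 14.67 p [0.5777 0.0384 0.3445] q [ 1.     0.004 -0.001 -0.   ] F [1.2 0.2 0.1] op 0.502 ff 0.0
t 15.5 p [ 0.5029 -0.2029  0.3514] q [ 1.     0.003  0.    -0.   ] F [ 0.   0.2 -0.1] op 0.501 ff 0.0
scene 87 ((579.7799072265625, 37.632633209228516), (16.028884887695312, 41.10407638549805), 89.89075469970703) [0.24551879 0.24859345]
1267 ((577.9423217773438, 37.25271987915039), (148.5084686279297, 98.63054656982422), 0.8374423384666443)
top 112 ((577.293701171875, 38.7875862121582), (35.81447219848633, 10.251273155212402), 0.6005687117576599) [0.24614374 0.24875433]
797 ((578.4278564453125, 39.42407989501953), (142.6365509033203, 94.62371826171875), 0.7656198740005493)
```

View pics/scene6.png

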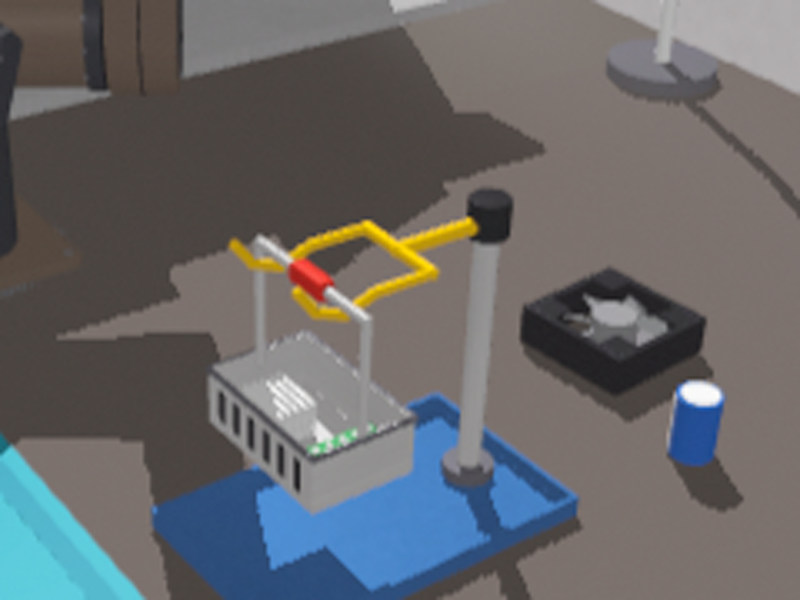

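The basket hangs level on both prongs (sleeve at (310,280) in the crop), centred on the seat to within 1–2 mm, with both parts inside. Let it settle, then hand in.

```bash
for i in 1 2 3; do python3 -m handwheel '[0,0,0,0,0,0,0,0,0,0,0,0,0,0,0,0,0,0,0,0,0,0,0,0,0,0,0,0,0,0]' >/dev/null; done
python3 -c "from h import *; st(); print(ctrl.sign_off())"
```

```text
t 16.85 p [ 0.5031 -0.2017  0.3511] q [ 1.     0.004  0.    -0.   ] F [0.6 0.2 0.8] op 0.5 ff 0.0
the job is handed in; nothing more can be done
None
```

I swung the hook to its stop and hung the basket over the tray, level on both prongs and within about 2 mm of the seat, with both parts still in it; I handed the job in at about 17 s, and the sign-off returned no verdict.

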